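# Fetch the capacitor from the closed parts box

## Robot

A 6-joint arm with a two-finger parallel gripper is mounted at the origin on the work surface. World frame = base frame: x ahead of the robot, y to its left, z up, the work surface at z = 0. Lengths are in m, angles in rad, forces in N, time in s.
With the tool pointing down it reaches from about 0.25 to 0.775 m from the base axis. Payload 8.9 kg.
Tool frame: the origin (TCP) lies midway between the tips of the shut fingers; the grasp point (between the pads) lies 19 mm behind it (robot.tcp_to_grasp is the distance from the TCP to the grasp point, in m); z points along the fingers, y is the direction in which the jaws open and shut (so a half turn about z gives the same grasp; the last joint's range is limited). The gripper opens to 85 mm and grips with 20 to 120 N. Pads are 22 mm wide; open, the fingers measure 114 mm over their backs; the gripper's body (76 mm by 85 mm) begins 54 mm behind the grasp point. The pads swing forward as they close: fully open they stand 13 mm farther back than shut.
Start: joints at [-1.32, 0.291, -0.153, 1.127, 0, 1.431], TCP at [0.2, -0.486, 0.231] pointing down, gripper open.
Joint ranges: [-2.52, 2.52], [-0.91, 1.74], [-1.3, 1.37], [-1.96, 2.02], [-1.52, 1.47], [-3.14, 3.14]. Speed limits (rad/s): [2.22, 2.22, 2.79, 3.14, 3.14, 3.14].

## Interface

Orientations are given as [roll, pitch, yaw] about the fixed x, y, z axes, in that order (R = Rz(yaw) Ry(pitch) Rx(roll)).
In Python, from station import robot gives the robot as it stands.
- The arm moves only by the shell command python3 -m inch 'ROWS'. ROWS is JSON, a list of rows, each a list of 7 numbers: the turn, a rotation vector about the tool's x, y, z in rad, then the shift along the tool's x, y, z in m, then the finger opening in m, from 0 to 0.0854. In form: [[rx, ry, rz, x, y, z, gripper], ...]. A call has 1 to 5 rows; each row shifts and turns the commanded pose from where the row before left it, along the tool's axes as they then stand; what a row does not reach is not made up. A row lasts 1/8 s, in which the tool goes at most 62.5 mm and 10.7 degrees, less where a joint would pass 70% of its speed; a pose out of reach is approached as far as the arm can. A call with a gripper value outside its range is refused whole. The fingers move at their own pace and stop on an object; the grip force is fixed at half the most. Time passes only in rows, so rows that do not move let the fingers close. It gives the time, the measured TCP pose, the force and the opening at its end, in the units of the state.
- robot.observe(): the state, without advancing time (a new reading comes with each control period).
- robot.read_camera(name): name is "scene" or "side" or "wrist"; returns the picture (480x640x3 uint8, red, green, blue); there is no depth.
- robot.camera_info(name): a dict with "fx", "fy", "cx", "cy" (pixels), "T" (4x4, takes a point from camera to world coordinates). Camera axes: x right, y down, z forward; pixel columns grow to the right and rows downward; lengths in m; the calibration is good to about 2 mm. A picture is of the moment at which its call begins: read the wrist's pose just before it. camera_info takes no time and is no camera call; for the wrist camera it gives the pose at the moment of the call.
- robot.hand_in(): hands the job in, once; it reports no verdict.
The state is a dict: "time": time; "joint_pos": joint angles; "joint_velocities": joint speeds; "joint_efforts": joint torques, N m; "eef_pos": TCP position; "tool_rot": TCP orientation; "ft_force": force on the tool from outside, world axes, zero at the start; "torque": the same for the moment, N m; "opening": opening from 0.0 (shut) to 1.0 (fully open).
Only numpy, scipy, OpenCV 4.12 (cv2) and the standard library are available. Lean on these libraries where they do the work, as an engineer would, in place of code of your own. Each camera call takes 0.05 s, during which the arm holds its last target.

## Task

The capacitor we need to measure is inside the closed parts box: lift the lid off by its handle and lay it flat on the clear bench beside the box, handle up. Then take the round capacitor out and stand it upright on the round steel plate of the component tester, wholly on the plate, leaving the transformer where it is in the box. Set things down rather than dropping them.

Things in the scene. Friction and masses are not known exactly. Their poses are not given: they have to be found in the camera images.
- lid: Loose grey plastic cap, 178 x 228 mm (x, y), 0.2 kg. Origin: centre of its underside, z up; top face at 12 mm. On it, centred, a solid black ridge handle 14 mm wide (x), 90 mm long (y), top at 44 mm. Starts square and centred on the fixed grey box, origin 42 mm up, 5 mm play; lifts straight off. Bench left of the box (world x 0.35 to 0.65, y 0.22 to 0.55 m) is clear for it.
- capacitor: Upright dark metal cylinder, 30 mm diameter, 42 mm tall, bright disc on top and bright band below it, 50 g. Origin: centre of its underside. Stands hidden in the box (160 x 210 x 50 mm outside, x and y as the lid's at the start; walls and floor 5 mm), in one y half of it, its top below the rim, 32 mm or more free to the walls along the box's x.
- transformer: Dark steel block 36 x 30 x 34 mm tall with copper winding on two sides, 140 g, standing in the other y half of the same box, about 100 mm from the capacitor. Not wanted: it stays where it is. Origin: centre of its underside.
- plate (a point): Centre of the top face of the tester's round steel plate, 80 mm in diameter, 23 mm above the bench, at the robot's right (-y). It is raised 3 mm from a fixed grey 120 x 120 mm foot; z up; a 55 mm tall housing begins 60 mm from the centre on the point's +x side.

How it is judged:
On the way:
1. the lid lies flat on the bench, handle up (height (world z) of lid below 0.01 m and angle between lid's own z axis and vertical below 0.1 rad), for 0.2 s.
At the end, for the whole second after the job is handed in: Lid at rest flat on the bench, handle up (underside within 10 mm of it, tilt under 6 degrees). Capacitor at rest on the plate, upright within 10 degrees, axis within 27 mm of the plate centre. Transformer upright within 10 degrees and 30 mm of its start (all of step 1 and linear speed of each of lid, capacitor below 0.03 m/s and horizontal distance between capacitor and plate below 0.027 m and z of capacitor in the frame of plate between -0.005 and 0.006 m and angle between each of capacitor, transformer's own z axis and vertical below 0.17 rad and distance of transformer from where it was at the start of the episode below 0.03 m); the robot touches nothing.
It fails at once if the capacitor is dropped or thrown (falling freely, over 0.5 m/s, 40 mm or more above the bench) (contact force between capacitor and anything else below 0.01 N and height (world z) of capacitor above 0.04 m and linear speed of capacitor above 0.5 m/s).
It fails at once if the lid is dropped or thrown (falling freely, over 0.5 m/s, 40 mm or more above the bench) (contact force between lid and anything else below 0.01 N and height (world z) of lid above 0.04 m and linear speed of lid above 0.5 m/s).
It also fails if it takes over 59 s, if anything falls off the work surface, if the arm or the gripper's body presses on something with over 40 N, if the wrist force passes 120 N, or if a joint passes its speed limit or range.

## Working session

There is one attempt and no reset: what is moved stays moved. The work goes in short steps, Python scripts to look and compute and a shell command to move; the robot and the scene stay as the last step left them, time stands still between calls to the robot, and variables do not carry over. Pictures are saved under pics/ and viewed, and the job is handed in when it is done.

```bash
mkdir -p pics; ls
python3 - <<'E'
from station import robot
import cv2
s=robot.observe(); print(s['time'],s['eef_pos'],s['tool_rot'],s['ft_force'],s['opening'],robot.tcp_to_grasp)
for n in ("scene","side","wrist"):
    i=robot.camera_info(n); print(n,i)
    if n!="wrist": cv2.imwrite(f"pics/{n}0.png",robot.read_camera(n)[:,:,::-1])
E
```

```text
pics
0.0 [ 0.19940381 -0.48518981  0.23074436] [-3.14032278e+00 -1.82502137e-04  3.89797079e-01] [0.90394799 0.31030489 0.47443399] 1.0019504187356956 0.0187
scene {'fx': 467.8345440256801, 'fy': 467.8345440256801, 'cx': 316.4991567178205, 'cy': 241.92203185422156, 'T': array([[-0.34734808,  0.67602973, -0.64987161,  1.05977045],
       [ 0.9376816 ,  0.25787768, -0.23292128,  0.04518699],
       [ 0.01012567, -0.69027741, -0.72347396,  0.6280174 ],
       [ 0.        ,  0.        ,  0.        ,  1.        ]])}
side {'fx': 610.277358932328, 'fy': 610.277358932328, 'cx': 325.5278368332603, 'cy': 239.5025650971909, 'T': array([[ 0.98188237, -0.13871596,  0.12909259,  0.41665338],
       [-0.18940838, -0.7386366 ,  0.64694702, -0.69377283],
       [ 0.00561064, -0.65967709, -0.75152822,  0.74187782],
       [ 0.        ,  0.        ,  0.        ,  1.        ]])}
wrist {'fx': 430.815985949082, 'fy': 430.815985949082, 'cx': 321.7310828813605, 'cy': 238.6348903235874, 'T': array([[ 3.80753643e-01, -8.74405830e-01, -3.00734281e-01,
         2.76713410e-01],
       [-9.24676418e-01, -3.60205160e-01, -1.23392728e-01,
        -4.52879882e-01],
       [-4.30719471e-04,  3.25064129e-01, -9.45691877e-01,
         3.73684717e-01],
       [ 0.00000000e+00,  0.00000000e+00,  0.00000000e+00,
         1.00000000e+00]])}
```

View pics/scene0.png

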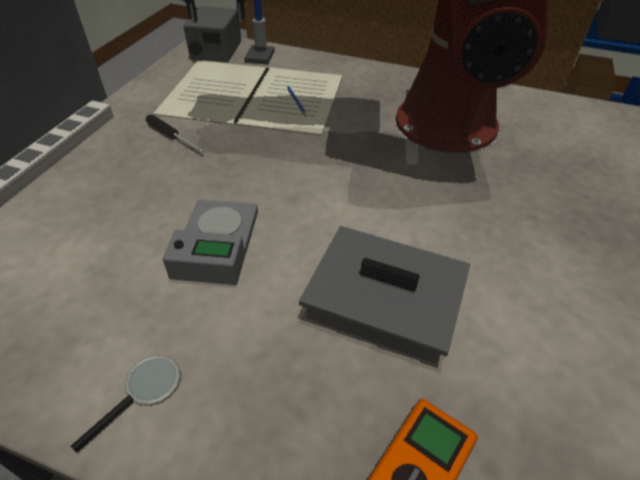

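View pics/side0.png

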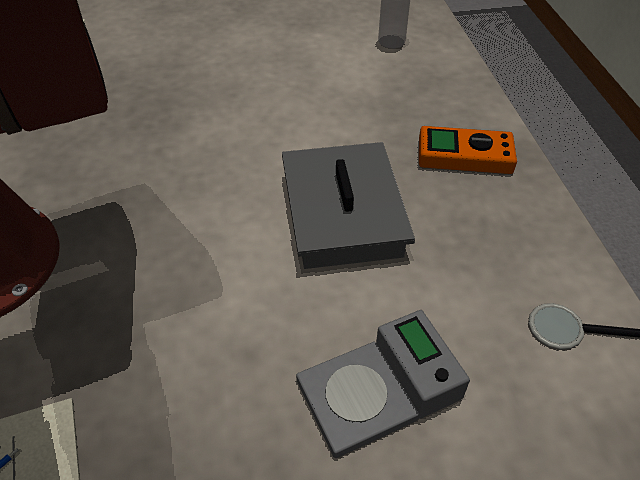

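```bash
cat > h.py <<'E'
from station import robot
import numpy as np
def bp(cam,px,z,info=None):
    i=info or robot.camera_info(cam); T=np.array(i['T'])
    d=T[:3,:3]@np.array([(px[0]-i['cx'])/i['fx'],(px[1]-i['cy'])/i['fy'],1])
    t=(z-T[2,3])/d[2]; return (T[:3,3]+t*d)
def proj(cam,P,info=None):
    i=info or robot.camera_info(cam); T=np.array(i['T'])
    c=T[:3,:3].T@(np.array(P)-T[:3,3]); return np.array([c[0]/c[2]*i['fx']+i['cx'],c[1]/c[2]*i['fy']+i['cy']])
E
python3 - <<'E'
from h import *
np.set_printoptions(precision=4,suppress=True)
for c,l in (("scene",[(343,229),(470,265),(446,354),(302,303)]),("side",[(282,152),(383,143),(413,242),(299,250)])):
    Q=np.array([bp(c,p,.054) for p in l]); print(c,Q.mean(0)); print(Q)
    for k in range(4): 
        d=Q[(k+1)%4]-Q[k]; print(np.linalg.norm(d),np.degrees(np.arctan2(d[1],d[0])))
print(bp("scene",(219,221),.023),bp("side",(356.5,393),.023))
# handle ends top
print("handle",bp("scene",(363,261),.086),bp("scene",(418,277),.086),bp("side",(340,161),.086),bp("side",(349,198),.086))
E
```

```text
scene [ 0.5887 -0.0022  0.054 ]
[[ 0.4985 -0.1073  0.054 ]
 [ 0.5038  0.1118  0.054 ]
 [ 0.6814  0.1025  0.054 ]
 [ 0.6713 -0.1158  0.054 ]]
0.21908165819774167 88.61067243828317
0.17782872162688274 -2.993265780879602
0.21853599336285057 -92.65076106738385
0.17300353587899447 177.1603143700632
side [ 0.5825 -0.0094  0.054 ]
[[ 0.4993  0.1082  0.054 ]
 [ 0.6757  0.0996  0.054 ]
 [ 0.6625 -0.1307  0.054 ]
 [ 0.4924 -0.1146  0.054 ]]
0.17659502174824881 -2.7721002721362806
0.23068000390773213 -93.27295982726137
0.17084599118394483 174.62274829935166
0.22294003500812368 88.23259435973432
[ 0.5305 -0.3379  0.023 ] [ 0.5295 -0.3398  0.023 ]
handle [ 0.5855 -0.0481  0.086 ] [0.5868 0.0381 0.086 ] [0.5842 0.0319 0.086 ] [ 0.5803 -0.0533  0.086 ]
```

```bash
python3 -m inch '[[0,0,-0.18,0,0,0,0.085],[0,0,-0.18,0,0,0,0.085],[0,0,-0.18,0,0,0,0.085],[0,0,-0.18,0,0,0,0.085],[0,0,-0.18,0,0,0,0.085]]'; python3 -m inch '[[0,0,-0.18,0,0,0,0.085],[0,0,-0.057,0,0,0,0.085],[0,0,0,0,0.04,0,0.085],[0,0,0,0.03,0.05,0,0.085],[0,0,0,0.05,0.05,0,0.085]]'
```

```text
time: 0.72
eef_pos: [0.1994, -0.4853, 0.231]
tool_rot: [-3.141, -0.001, 1.296]
ft_force: [0.5, 0.2, 0.1]
opening: 0.996
time: 1.35
eef_pos: [0.3381, -0.417, 0.2307]
tool_rot: [-3.141, -0.0, 1.525]
ft_force: [0.6, -0.1, 0.0]
opening: 0.999
```

```bash
cat >> h.py <<'E'
from scipy.spatial.transform import Rotation as R
def togo(target,yaw,grasp=False):
    s=robot.observe(); M=R.from_euler('xyz',s['tool_rot']).as_matrix()
    d=M.T@(np.array(target)-s['eef_pos'])
    rv=R.from_matrix(M.T@R.from_euler('xyz',[np.pi,0,yaw]).as_matrix()).as_rotvec()
    print('t',s['time'],'pos',np.round(s['eef_pos'],4),'rot',np.round(s['tool_rot'],4),'F',np.round(s['ft_force'],2),'open',round(s['opening'],3),'\nshift',np.round(d,4),'turn',np.round(rv,4))
E
python3 -c "
from h import *
togo([.585,-.09,.231],1.527)"
```

```text
t 1.35 pos [ 0.3381 -0.417   0.2307] rot [-3.1415e+00 -4.0000e-04  1.5255e+00] F [ 0.56 -0.14  0.03] open 0.999 
shift [ 3.379e-01  2.318e-01 -2.000e-04] turn [-0.0001 -0.0004 -0.0015]
```

```bash
python3 -m inch '[[0,0,0,0.05,0.035,0,0.085],[0,0,0,0.05,0.035,0,0.085],[0,0,0,0.05,0.035,0,0.085],[0,0,0,0.05,0.035,0,0.085],[0,0,0,0.05,0.035,0,0.085]]'; python3 -m inch '[[0,0,0,0.05,0.035,0,0.085],[0,0,0,0.035,0.02,0,0.085],[0,0,0,0,0,0,0.085]]'
python3 - <<'E'
from h import *
import cv2
togo([.585,-.005,.15],1.527)
np.save('wi.npy',robot.camera_info('wrist'),allow_pickle=True)
cv2.imwrite('pics/w1.png',robot.read_camera('wrist')[:,:,::-1])
E
```

```text
time: 1.98
eef_pos: [0.5235, -0.1735, 0.2311]
tool_rot: [-3.141, -0.0, 1.527]
ft_force: [0.6, 0.0, -0.2]
opening: 0.995
time: 2.35
eef_pos: [0.5822, -0.0902, 0.2306]
tool_rot: [-3.141, -0.001, 1.531]
ft_force: [0.7, -0.3, -0.0]
opening: 0.994
t 2.35 pos [ 0.5822 -0.0902  0.2306] rot [-3.1408e+00 -6.0000e-04  1.5306e+00] F [ 0.74 -0.34 -0.04] open 0.994 
shift [ 0.0852 -0.0006  0.0807] turn [-0.0008 -0.0006  0.0036]
```

View pics/w1.png

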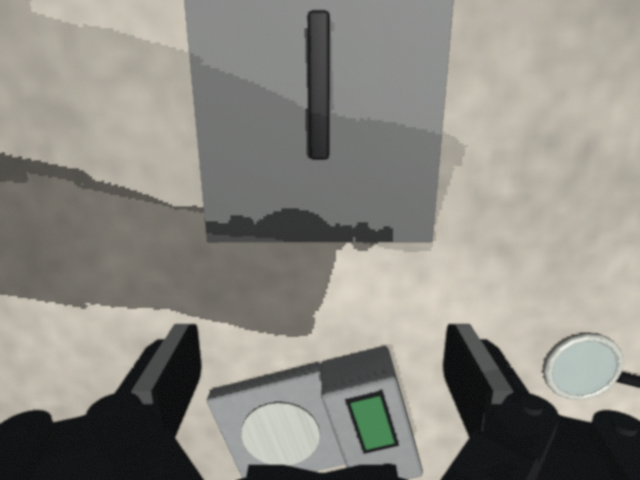

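Run:
```python
from h import *
np.set_printoptions(precision=4,suppress=True)
i=np.load('wi.npy',allow_pickle=True).item()
for p,z in (((318.5,12),.086),((318.5,140),.086),((307,157),.054),((329,157),.054),((207,242),.054),((433,242),.054),((186,0),.054),((454,0),.054),((280,434),.023)): print(p,bp('wrist',p,z,i))
```

```text
(318.5, 12) [0.585  0.0385 0.086 ]
(318.5, 140) [ 0.5819 -0.0364  0.086 ]
(307, 157) [ 0.5726 -0.0517  0.054 ]
(329, 157) [ 0.5888 -0.0524  0.054 ]
(207, 242) [ 0.4906 -0.1149  0.054 ]
(433, 242) [ 0.6683 -0.122   0.054 ]
(186, 0) [0.4981 0.0539 0.054 ]
(454, 0) [0.6745 0.047  0.054 ]
(280, 434) [ 0.5297 -0.3353  0.023 ]
```

```bash
python3 -m inch '[[0,0,0,0.043,-0.001,0,0.085],[0,0,0,0.042,-0.001,0.03,0.085],[0,0,0,0,0,0.05,0.085],[0,0,0,0,0,0.045,0.085],[0,0,0,0,0,0.03,0.085]]'; python3 -m inch '[[0,0,0,0,0,0.016,0.085],[0,0,0,0,0,0,0.085],[0,0,0,0,0,0,0.0],[0,0,0,0,0,0,0.0],[0,0,0,0,0,0,0.0]]';python3 -m inch '[[0,0,0,0,0,0,0.0],[0,0,0,0,0,0,0.0]]'
python3 -c "
from h import *
togo([.584,-.005,.060],1.531)"
```

```text
time: 3.02
eef_pos: [0.5815, -0.0089, 0.0742]
tool_rot: [-3.139, 0.0, 1.526]
ft_force: [0.4, -0.5, -0.6]
opening: 0.995
time: 3.65
eef_pos: [0.5836, -0.0079, 0.0611]
tool_rot: [3.14, 0.0, 1.527]
ft_force: [0.3, -0.4, -0.1]
opening: 0.373
time: 3.9
eef_pos: [0.5835, -0.0078, 0.0608]
tool_rot: [3.141, 0.0, 1.527]
ft_force: [-0.5, 1.1, 6.3]
opening: 0.151
t 3.9 pos [ 0.5835 -0.0078  0.0608] rot [3.1407e+00 1.0000e-04 1.5269e+00] F [-0.52  1.11  6.34] open 0.151 
shift [0.0028 0.0004 0.0008] turn [ 0.0009  0.0001 -0.0041]
```

```bash
python3 -m inch '[[0,0,0,0,0,0,0.0],[0,0,0,0,0,-0.003,0.0],[0,0,0,0,0,-0.01,0.0],[0,0,0,0,0,-0.02,0.0],[0,0,0,0,0,-0.03,0.0]]'; python3 -m inch '[[0,0,0,0,0,-0.04,0.0],[0,0,0,0,0,0,0.0]]'
python3 - <<'E'
from h import *
import cv2
togo([.5,.38,.15],1.527)
cv2.imwrite('pics/side1.png',robot.read_camera('side')[:,:,::-1])
E
```

```text
time: 4.53
eef_pos: [0.5823, -0.0078, 0.1236]
tool_rot: [-3.14, -0.0, 1.527]
ft_force: [0.7, -0.6, -1.5]
opening: 0.154
time: 4.78
eef_pos: [0.5851, -0.0081, 0.1668]
tool_rot: [3.136, 0.001, 1.527]
ft_force: [0.7, 0.6, -2.5]
opening: 0.152
t 4.775 pos [ 0.5851 -0.0081  0.1668] rot [3.1359e+00 5.0000e-04 1.5268e+00] F [ 0.68  0.63 -2.51] open 0.152 
shift [ 0.384  -0.1022  0.016 ] turn [ 0.0057  0.0005 -0.0002]
```

View pics/side1.png

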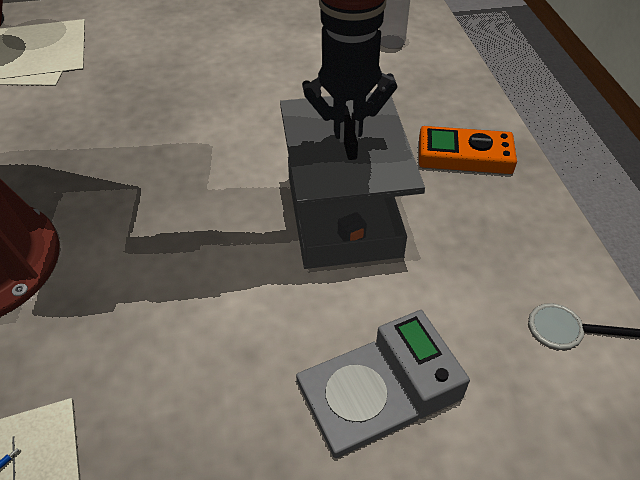

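```bash
python3 -m inch '[[0,0,0,0.02,-0.005,0,0.0],[0,0,0,0.035,-0.01,0,0.0],[0,0,0,0.045,-0.012,0,0.0],[0,0,0,0.05,-0.013,0,0.0],[0,0,0,0.05,-0.013,0,0.0]]'; python3 -m inch '[[0,0,0,0.05,-0.013,0,0.0],[0,0,0,0.05,-0.013,0,0.0],[0,0,0,0.045,-0.012,0.01,0.0],[0,0,0,0.03,-0.01,0.015,0.0],[0,0,0,0.01,0,0.025,0.0]]'; python3 -m inch '[[0,0,0,0,0,0.025,0.0],[0,0,0,0,0,0.025,0.0],[0,0,0,0,0,0.02,0.0],[0,0,0,0,0,0.01,0],[0,0,0,0,0,0,0]]'
python3 - <<'E'
from h import *
togo([.5,.38,.0185],1.527)
E
```

```text
time: 5.45
eef_pos: [0.5371, 0.1965, 0.1621]
tool_rot: [-3.139, 0.0, 1.527]
ft_force: [0.8, -0.8, -2.6]
opening: 0.148
time: 6.08
eef_pos: [0.4969, 0.3839, 0.112]
tool_rot: [-3.14, -0.0, 1.53]
ft_force: [0.6, -0.0, -3.6]
opening: 0.152
time: 6.7
eef_pos: [0.4979, 0.3811, 0.0323]
tool_rot: [-3.14, 0.001, 1.527]
ft_force: [0.4, -0.6, -1.8]
opening: 0.153
t 6.7 pos [0.4979 0.3811 0.0323] rot [-3.1397e+00  1.1000e-03  1.5272e+00] F [ 0.38 -0.57 -1.76] open 0.153 
shift [-0.001   0.0021  0.0138] turn [-0.0019  0.0011  0.0002]
```

```bash
python3 -m inch '[[0,0,0,0,0,0.006,0],[0,0,0,0,0,0.004,0],[0,0,0,0,0,0.002,0],[0,0,0,0,0,0,0]]'; python3 -m inch '[[0,0,0,0,0,0.0015,0],[0,0,0,0,0,0,0]]'
```

```text
time: 7.2
eef_pos: [0.4991, 0.3812, 0.0213]
tool_rot: [-3.142, -0.0, 1.527]
ft_force: [-0.3, -0.1, -1.8]
opening: 0.146
time: 7.45
eef_pos: [0.4991, 0.3812, 0.0198]
tool_rot: [-3.141, 0.0, 1.527]
ft_force: [-0.6, -0.5, -2.0]
opening: 0.156
```

```bash
python3 -m inch '[[0,0,0,0,0,0.001,0],[0,0,0,0,0,0.001,0],[0,0,0,0,0,0,0]]'
```

```text
time: 7.82
eef_pos: [0.4992, 0.3813, 0.0189]
tool_rot: [3.141, -0.0, 1.527]
ft_force: [-3.7, -2.2, 9.9]
opening: 0.152
```

```bash
python3 -m inch '[[0,0,0,0,0,0,0.03],[0,0,0,0,0,0,0.05],[0,0,0,0,0,0,0.06],[0,0,0,0,0,0,0.06],[0,0,0,0,0,-0.02,0.06]]'; python3 -m inch '[[0,0,0,0,0,-0.05,0.055],[0,0,0,0,0,-0.05,0.055],[0,0,0,0,0,-0.05,0.055],[0,0,0,-0.05,0.015,-0.04,0.055],[0,0,0,-0.06,0.015,0,0.055]]'; python3 -m inch '[[0,0,0,-0.06,0.015,0,0.055],[0,0,0,-0.06,0.015,0,0.055],[0,0,0,-0.06,0.015,0,0.055],[0,0,0,-0.05,0.015,0,0.055],[0,0,0,0,0,0,0.055]]'
python3 - <<'E'
from h import *
import cv2
togo([.584,-.02,.231],1.531)
np.save('wi.npy',robot.camera_info('wrist'),allow_pickle=True)
cv2.imwrite('pics/w2.png',robot.read_camera('wrist')[:,:,::-1])
cv2.imwrite('pics/scene2.png',robot.read_camera('scene')[:,:,::-1])
E
```

```text
time: 8.45
eef_pos: [0.498, 0.3805, 0.0366]
tool_rot: [-3.139, 0.002, 1.527]
ft_force: [-0.3, -0.8, -0.0]
opening: 0.703
time: 9.07
eef_pos: [0.5255, 0.2729, 0.2291]
tool_rot: [3.136, -0.002, 1.529]
ft_force: [1.4, -0.1, -1.0]
opening: 0.638
time: 9.7
eef_pos: [0.5742, 0.0366, 0.2257]
tool_rot: [3.141, 0.001, 1.522]
ft_force: [0.1, -0.5, -0.5]
opening: 0.642
t 9.7 pos [0.5742 0.0366 0.2257] rot [3.1412e+00 6.0000e-04 1.5222e+00] F [ 0.12 -0.52 -0.48] open 0.642 
shift [-0.0561  0.0126 -0.0053] turn [ 0.0004  0.0006 -0.0088]
```

View pics/w2.png

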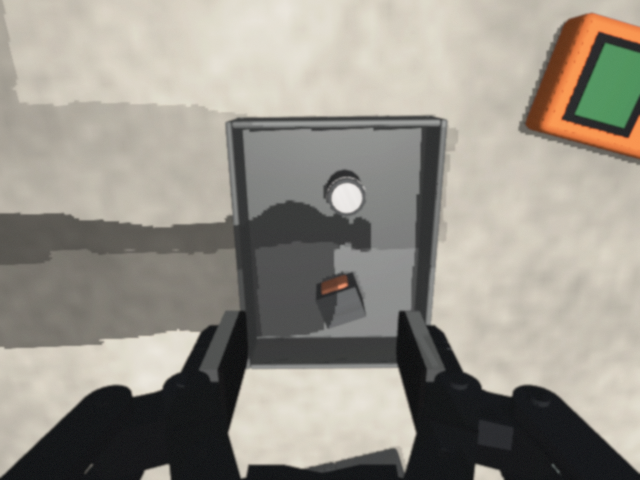

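View pics/scene2.png

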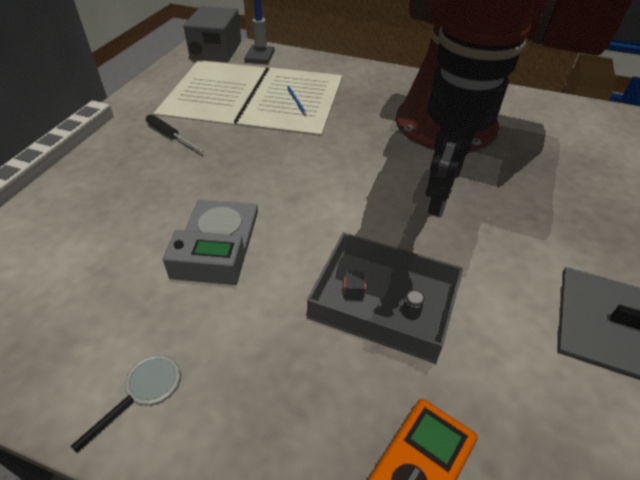

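Run:
```python
from h import *
import cv2
i=np.load('wi.npy',allow_pickle=True).item()
im=cv2.imread('pics/w2.png'); g=cv2.cvtColor(im,cv2.COLOR_BGR2GRAY)
m=np.zeros_like(g); m[165:225,315:380]=(g[165:225,315:380]>180)
print(cv2.connectedComponentsWithStats(m)[2:])
c=cv2.connectedComponentsWithStats(m)[3][1]
P=bp('wrist',c,.047,i); Q=bp('scene',(415,297.5),.047); print(c,P,Q)
for p in ((228,121),(446,118)): print(bp('wrist',p,.05,i))
togo([P[0],P[1],.15],1.531)
```

```text
(array([[     0,      0,    640,    480, 306509],
       [   332,    183,     30,     30,    691]], dtype=int32), array([[319.43939656, 239.59460244],
       [346.38205499, 197.53690304]]))
[346.38205499 197.53690304] [0.59318683 0.04250159 0.047     ] [0.59494454 0.0416717  0.047     ]
[0.51017624 0.10332018 0.05      ]
[0.66573495 0.09792571 0.05      ]
t 9.8 pos [0.5733 0.0398 0.2257] rot [-3.1412e+00 -4.0000e-04  1.5255e+00] F [-1.36 -0.53  0.08] open 0.647 
shift [0.0035 0.0198 0.0757] turn [-0.0004 -0.0004 -0.0055]
```

```bash
python3 -m inch '[[0,0,0,0.003,0.02,0,0.058],[0,0,0,0,0,0.05,0.058],[0,0,0,0,0,0.05,0.058],[0,0,0,0,0,0.03,0.058],[0,0,0,0,0,0,0.058]]'
python3 - <<'E'
from h import *
import cv2
togo([.5935,.042,.013],1.53)
cv2.imwrite('pics/w3.png',robot.read_camera('wrist')[:,:,::-1])
E
```

```text
time: 10.42
eef_pos: [0.5914, 0.0439, 0.0939]
tool_rot: [-3.137, -0.0, 1.529]
ft_force: [-0.2, -0.2, 0.6]
opening: 0.678
t 10.425 pos [0.5914 0.0439 0.0939] rot [-3.1369e+00 -3.0000e-04  1.5287e+00] F [-0.17 -0.22  0.6 ] open 0.678 
shift [-0.0018  0.0026  0.0809] turn [-0.0047 -0.0003 -0.0013]
```

View pics/w3.png

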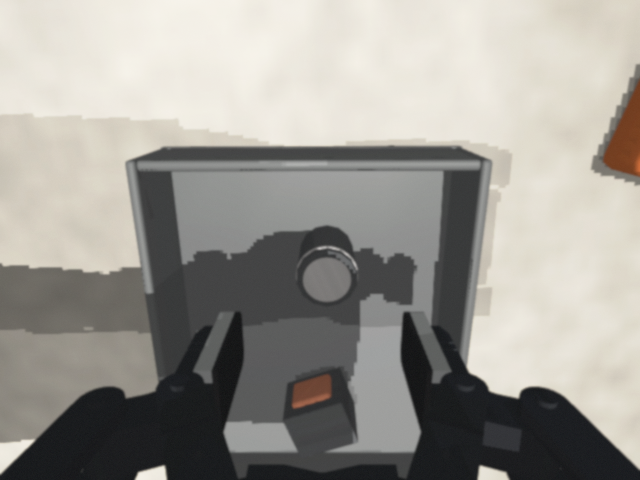

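```bash
python3 - <<'E'
from h import *
i=robot.camera_info('wrist'); print(bp('wrist',(327,280),.047,i))
E
python3 -m inch '[[0,0,0,-0.001,0.002,0.03,0.058],[0,0,0,0,0,0.025,0.058],[0,0,0,0,0,0.015,0.058],[0,0,0,0,0,0.008,0.058],[0,0,0,0,0,0,0.058]]'
python3 - <<'E'
from h import *
togo([.5935,.042,.013],1.53)
E
```

```text
[0.59497484 0.04067929 0.047     ]
time: 11.1
eef_pos: [0.5958, 0.0413, 0.0183]
tool_rot: [3.141, -0.0, 1.527]
ft_force: [0.8, -0.0, -0.3]
opening: 0.68
t 11.1 pos [0.5958 0.0413 0.0183] rot [ 3.1411 -0.      1.527 ] F [ 0.84 -0.   -0.3 ] open 0.68 
shift [ 0.0006 -0.0023  0.0053] turn [ 0.0004 -0.     -0.003 ]
```

```bash
python3 -m inch '[[0,0,0,0,-0.001,0.004,0.058],[0,0,0,0,0,0,0.04],[0,0,0,0,0,0,0.02],[0,0,0,0,0,0,0.0],[0,0,0,0,0,0,0]]'; python3 -m inch '[[0,0,0,0,0,0,0],[0,0,0,0,0,0,0],[0,0,0,0,0,-0.003,0],[0,0,0,0,0,-0.007,0],[0,0,0,0,0,0,0]]'
python3 - <<'E'
from h import *
import cv2
togo([.5935,.042,.15],1.53)
cv2.imwrite('pics/w4.png',robot.read_camera('wrist')[:,:,::-1])
E
```

```text
time: 11.72
eef_pos: [0.5949, 0.0412, 0.0143]
tool_rot: [3.141, -0.0, 1.527]
ft_force: [-1.2, 0.4, 5.2]
opening: 0.334
time: 12.35
eef_pos: [0.595, 0.0412, 0.0245]
tool_rot: [3.141, -0.0, 1.527]
ft_force: [-0.2, -0.3, -0.0]
opening: 0.336
t 12.35 pos [0.595  0.0412 0.0245] rot [ 3.1405 -0.      1.5268] F [-0.23 -0.3  -0.03] open 0.336 
shift [ 0.0008 -0.0014 -0.1255] turn [ 0.0011 -0.     -0.0032]
```

View pics/w4.png

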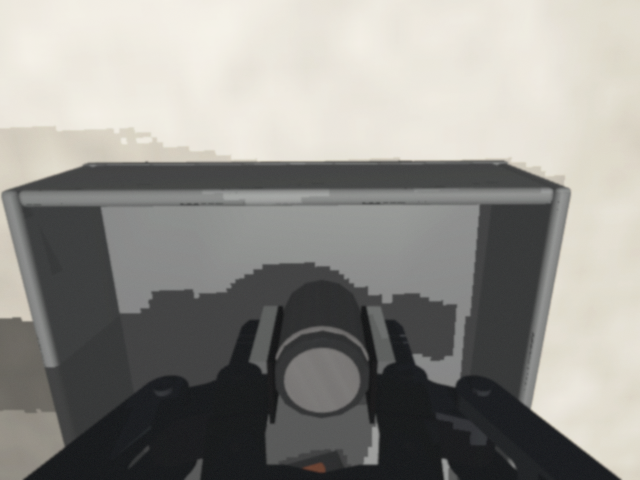

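```bash
python3 -m inch '[[0,0,0,0,0,-0.02,0],[0,0,0,0,0,-0.035,0],[0,0,0,0,0,-0.035,0],[0,0,0,-0.01,0,-0.03,0],[0,0,0,-0.03,-0.004,-0.01,0]]'; python3 -m inch '[[0,0,0,-0.045,-0.006,0,0],[0,0,0,-0.05,-0.006,0,0],[0,0,0,-0.05,-0.006,0,0],[0,0,0,-0.05,-0.006,0,0],[0,0,0,-0.05,-0.006,0,0]]'; python3 -m inch '[[0,0,0,-0.045,-0.006,0,0],[0,0,0,-0.035,-0.006,0,0],[0,0,0,-0.015,-0.002,0,0],[0,0,0,0,0,0.02,0],[0,0,0,0,0,0,0]]'
python3 - <<'E'
from h import *
import cv2
togo([.530,-.3375,.032],1.527)
np.save('wi.npy',robot.camera_info('wrist'),allow_pickle=True)
cv2.imwrite('pics/w5.png',robot.read_camera('wrist')[:,:,::-1])
E
```

```text
time: 13.02
eef_pos: [0.5899, 0.0018, 0.1558]
tool_rot: [3.139, -0.0, 1.529]
ft_force: [0.1, -0.7, -1.2]
opening: 0.334
time: 13.65
eef_pos: [0.5475, -0.2435, 0.1538]
tool_rot: [3.142, -0.0, 1.527]
ft_force: [0.4, -0.0, -0.1]
opening: 0.332
time: 14.28
eef_pos: [0.529, -0.335, 0.1324]
tool_rot: [-3.139, -0.002, 1.527]
ft_force: [1.1, 0.3, -0.4]
opening: 0.337
t 14.275 pos [ 0.529  -0.335   0.1324] rot [-3.1391e+00 -2.2000e-03  1.5271e+00] F [ 1.14  0.25 -0.45] open 0.337 
shift [-0.0026  0.0013  0.1004] turn [-0.0025 -0.0022  0.0001]
```

View pics/w5.png

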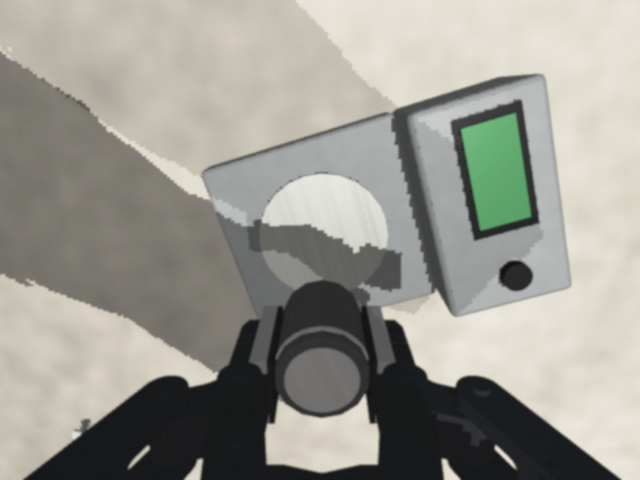

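```bash
python3 - <<'E'
from h import *
i=np.load('wi.npy',allow_pickle=True).item()
for p in ((324,172),(260,235),(388,235),(324,235)): print(bp('wrist',p,.023,i))
E
python3 -m inch '[[0,0,0,-0.0025,0.001,0.03,0],[0,0,0,0,0,0.03,0],[0,0,0,0,0,0.02,0],[0,0,0,0,0,0.01,0],[0,0,0,0,0,0,0]]'
```

```text
[ 0.53154485 -0.2958739   0.023     ]
[ 0.49042991 -0.33323249  0.023     ]
[ 0.56942717 -0.33658504  0.023     ]
[ 0.52993706 -0.33490913  0.023     ]
time: 14.95
eef_pos: [0.5309, -0.3385, 0.044]
tool_rot: [-3.141, -0.0, 1.527]
ft_force: [0.0, -0.0, -1.4]
opening: 0.338
```

```bash
python3 -m inch '[[0,0,0,0.001,0,0.005,0],[0,0,0,0,0,0.003,0],[0,0,0,0,0,0.002,0],[0,0,0,0,0,0,0]]'; python3 -m inch '[[0,0,0,0,0,0.0015,0],[0,0,0,0,0,0,0]]'
```

```text
time: 15.45
eef_pos: [0.5307, -0.3379, 0.0338]
tool_rot: [-3.141, -0.0, 1.527]
ft_force: [0.4, 0.2, 0.2]
opening: 0.334
time: 15.7
eef_pos: [0.5308, -0.338, 0.0324]
tool_rot: [3.141, 0.0, 1.527]
ft_force: [1.3, 0.4, -0.5]
opening: 0.335
```

```bash
python3 -m inch '[[0,0,0,0,0,0.001,0],[0,0,0,0,0,0,0]]'
```

```text
time: 15.95
eef_pos: [0.5309, -0.338, 0.0323]
tool_rot: [3.141, 0.0, 1.527]
ft_force: [-3.1, 2.4, 9.8]
opening: 0.334
```

Contact felt (about 10 N up). Release and retreat.

```bash
python3 -m inch '[[0,0,0,0,0,0,0.035],[0,0,0,0,0,0,0.042],[0,0,0,0,0,0,0.048],[0,0,0,0,0,0,0.048],[0,0,0,0,0,-0.01,0.048]]'; python3 -m inch '[[0,0,0,0,0,-0.02,0.048],[0,0,0,0,0,-0.04,0.048],[0,0,0,0,0,-0.05,0.048],[0,0,0,-0.03,0,-0.04,0.048],[0,0,0,-0.03,0,0,0.048]]';python3 -m inch '[[0,0,0,-0.03,0,0,0.048],[0,0,0,0,0,0,0.048]]'
python3 - <<'E'
from h import *
import cv2
togo([.530,-.3375,.032],1.527)
for n in ('wrist','side','scene'):
    np.save('wi.npy',robot.camera_info('wrist'),allow_pickle=True) if n=='wrist' else 0
    cv2.imwrite(f'pics/{n}6.png',robot.read_camera(n)[:,:,::-1])
E
```

```text
time: 16.58
eef_pos: [0.5302, -0.3374, 0.0409]
tool_rot: [-3.14, -0.001, 1.527]
ft_force: [0.2, 0.4, 0.2]
opening: 0.562
time: 17.2
eef_pos: [0.5299, -0.3997, 0.1965]
tool_rot: [3.136, 0.005, 1.528]
ft_force: [0.7, 0.7, -0.4]
opening: 0.56
time: 17.45
eef_pos: [0.5264, -0.4297, 0.1917]
tool_rot: [3.141, 0.001, 1.525]
ft_force: [0.2, 0.9, 0.1]
opening: 0.561
t 17.45 pos [ 0.5264 -0.4297  0.1917] rot [3.1412e+00 8.0000e-04 1.5247e+00] F [0.18 0.85 0.11] open 0.561 
shift [ 0.0924 -0.0007  0.1596] turn [ 0.0004  0.0008 -0.0023]
```

View pics/wrist6.png

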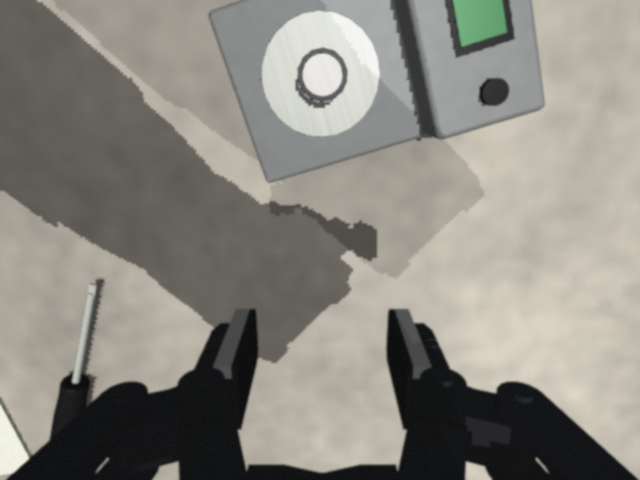

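View pics/side6.png

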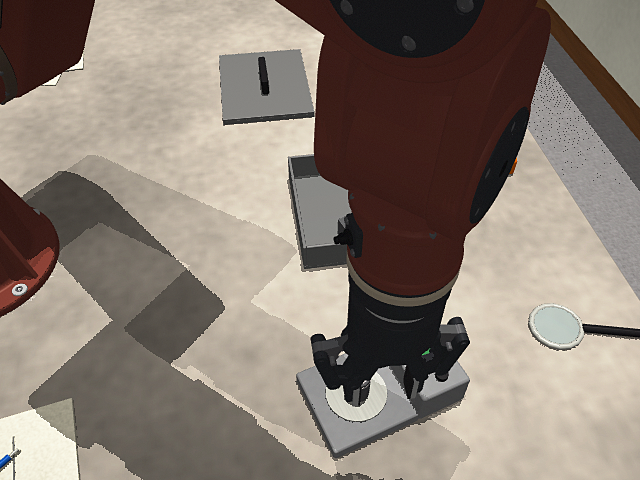

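View pics/scene6.png

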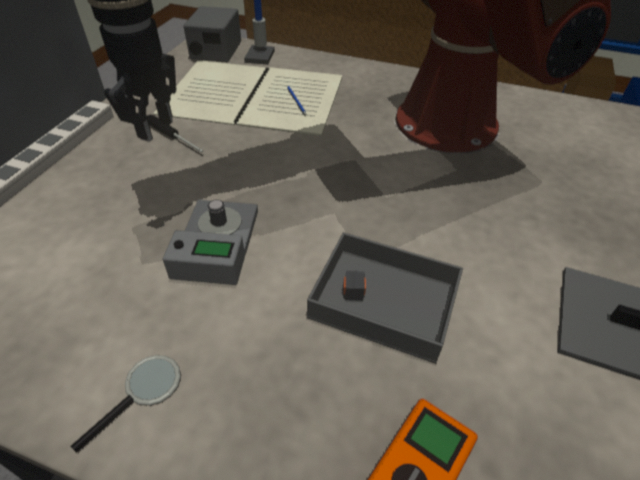

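Run:
```python
from h import *
i=np.load('wi.npy',allow_pickle=True).item()
print(bp('wrist',(323,75),.065,i),bp('wrist',(321,73),.023,i),bp('scene',(217,206),.065))
s=robot.observe();print(s['time'],s['joint_velocities'])
robot.hand_in()
```

```text
[ 0.53116173 -0.33700939  0.065     ] [ 0.53010507 -0.33444354  0.023     ] [ 0.53418562 -0.33328129  0.065     ]
17.6 [ 0.00808838 -0.00341292 -0.00640759 -0.00330093  0.0001617   0.00037382]
the job is handed in; nothing more can be done
```

I've finished the job and handed it in at 17.6 s. No verdict was reported.

- **Lid:** I lifted it off by its handle and set it down at about (0.50, 0.38) m, releasing it once I felt contact of about 10 N. The scene and side pictures show it lying flat with the handle up.
- **Capacitor:** I took it out of the box and stood it on the tester plate, again releasing after about 10 N of contact. In the last pictures it stands upright, about 3 mm from the plate centre by the wrist camera and 4–5 mm by the scene camera. The limit is 27 mm.
- **Transformer:** I never touched it. In the last scene picture it stands upright in its place in the box; I judged this by eye and did not measure it.
- **Gripper:** It was open, about 90 mm clear to the side and well above everything at hand-in. In the side picture it hides the tester, so that view could not confirm the capacitor.

No check failed. The camera estimates of the plate centre differed by up to about 5 mm in y.

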